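# Put the washed mini chopper back together and hold its pulse switch down

## Task

The mini chopper's lid and control knob have been washed and lie on the drying mat. For safety fit the lid first: press it onto the bowl until the clips have snapped over its edge and it sits level, and let go of it; then turn the knob so that its flat matches the D-shaped spindle and push it fully home, without pressing the spindle down while the lid is off. Then press the knob and spindle down to the stop and finish still holding them pressed (the chopper runs only while it is held), with the other things on the worktop left where they stand.

Things in the scene. Friction and masses are not known exactly. Their poses are not given: they have to be found in the camera images.
- chopper: light grey cordless mini chopper, 160 (x) x 250 (y) mm, fixed; place and yaw vary. Origin at the centre of its underside; its front (air slots) faces its own -x, z up. Steel bowl on its +y side; on its -y side a control tower, 150 (x) x 96 (y) mm, flat top 85 mm above the worktop, spindle in its middle at (0, -79) mm
- bowl_rim (a point): centre of the bowl's mouth at rim height, 95 mm above the worktop, at (0, 57, 95) mm in the chopper's frame, same axes. Mouth 99 mm across, bowl 108 mm outside; blade hub inside up to 66 mm above the worktop
- clip_nose (a point): nose of the clip on the chopper's +y side; the other two stand 120 degrees either side round the bowl. Black spring clips, top 106 mm above the worktop, out to 66 mm from the bowl's axis; noses reach 1.5 mm over the lid's edge. A lid laid on rests on them about 6 mm too high; a straight push of 5 to 9 N makes them give way and snap over its edge
- lid: round grey-blue lid, 112 mm across, 0.11 kg, black bar handle on top, lying right way up on the mat; origin at the centre of its underside, z up. Plug below 84 mm across, widening to 96, 20 mm deep; rim z = 20 to 25 mm, bevelled below. Any yaw fits. Seated, its rim lies on the bowl's rim: its origin is then 20 mm below bowl_rim
- lid_handle (a point): middle of the lid's bar handle, 40 mm above the lid's origin, same axes as the lid. The bar runs along the lid's own x: 56 mm long, 18 mm wide (y), from 25 to 54 mm above the lid's origin
- knob: black knob, 40 mm tall, 0.04 kg, standing open side down on the mat; origin at the centre of its underside, z up. Round skirt 46 mm across, 20 mm high; on it a bar grip along the knob's own x, 43 long, 14 wide (y), z = 20 to 39.5 mm. A white line marks the bar's -x end: the pointer. On the spindle its axes lie along the chopper's, pointer to the long white mark at the front
- knob_bore (a point): closed end of the knob's D-shaped bore, 18 mm above the knob's origin (bore 18 mm deep), same axes. Bore 22 mm across, flat on the pointer (-x) side 2 mm from the axis: 1 mm clearance all round the spindle; it goes on within about 0.2 rad of the true yaw. Meets spindle_top when the knob is fully home
- spindle_top (a point): top end of the metal D-spindle on its axis, 24.5 mm above the tower's top (109.5 mm above the worktop) when free; axes as the chopper's. 20 mm across, flat 1 mm from the axis, facing the chopper's front (-x); 1 mm chamfer. It does not turn; it goes straight down when pressed
- pulse (a joint): how far the spindle is pressed down: 0 when free, 0.005 m at the stop. A spring pushes it up with 3 N at the top and 7 N at the stop
- drying_mat: blue-grey drying mat, fixed, 240 (x) x 150 (y) mm, top 4 mm above the worktop, raised edge 6 mm; origin at the centre of its underside. Lid and knob lie on it, one nearer the robot and one farther; which one varies
- garlic: bulb of garlic, 56 mm, behind the work; origin at the centre of its underside; leave it alone
- lemon: yellow lemon, 71x53x51 mm, lying behind the work; origin at the centre of its underside; leave it alone
- salt: salt shaker, glass with a grey cap, 44 mm across, 90 mm tall, behind the chopper; origin at the centre of its underside; leave it alone
- tumbler: drinking glass, 81 mm across, 92 mm tall, on the front ledge left of the drying mat; origin at the centre of its underside; leave it alone
- peeler: peeler with a yellow handle, 170 mm long, lying on the front ledge before the sink; origin at the centre of its underside; leave it alone
- teaspoon: steel teaspoon, 138 mm long, 28 mm wide, 12 mm high, lying between the drying mat and the chopper; origin at the centre of its underside; leave it alone
- oil: glass oil bottle with a cork, 68 mm across, 197 mm tall, standing on a clay saucer at the back; origin at the centre of its underside; leave it alone

How it is judged:
By the outcome, as a careful person would: the job done as asked, in the order asked, and still so for the second after the job is handed in, while the arm keeps its last pose, push and grip.
It also fails if it takes over 50 s, if anything falls off the work surface, if the arm or the gripper's body presses on something with over 40 N, if the wrist force passes 120 N, or if a joint passes its speed limit or range.

## Robot

A 6-joint arm with a two-finger parallel gripper is mounted at the origin on a cart in front of the work surface, level with it; the furniture and walls round the work are solid. World frame = base frame: x ahead of the robot, y to its left, z up, the work surface at z = 0. Lengths are in mm, angles in rad, forces in N, time in s.
With the tool pointing down it reaches from about 400 to 925 mm from the base axis. Payload 12.5 kg.
Tool frame: the origin (TCP) lies between the finger pads; the fingertips stand 11 mm ahead of it and the grasp point (between the pads) lies 8 mm behind it (env.tip_extent is the distance from the TCP to the fingertips, in mm); x points along the fingers, z is the direction in which the jaws open and shut, and the axes are right-handed (so a half turn about x gives the same grasp; the last joint's range is limited). The gripper opens to 95 mm and grips with 3 to 60 N. Pads are 20 mm wide; open, the fingers measure 119 mm over their backs; the gripper's body (75 mm by 180 mm) begins 59 mm behind the grasp point.
Start: joints at [1.119, 0.491, 1.559, -0, 1.092, -0.106], TCP at [211.827, 588.026, 225.661] pointing down, gripper open.
Joint ranges: [-3.1, 3.1], [-0.84, 2.19], [0.05, 2.79], [-1.13, 4.28], [0.06, 2.93], [-2.69, 2.69]. Speed limits (rad/s): [2.22, 2.22, 2.79, 3.14, 3.14, 3.14].

## Interface

Orientations are given as [roll, pitch, yaw] about the fixed x, y, z axes, in that order (R = Rz(yaw) Ry(pitch) Rx(roll)).
In Python, from cell import status, imaging, env gives the robot as it stands. The module is installed in compiled form; this text tells all that it offers.
- The arm moves only by the tool apply_moves, never from a script. Its argument "increments" is a list of rows, each a list of 5 numbers: the closure, from 0 (fully open) to 1 (shut), then the shift along the tool's x, y, z in mm, then the turn about the tool's x in degrees. A call has 1 to 10 rows; each row shifts and turns the commanded pose from where the row before left it, along the tool's axes as they then stand; what a row does not reach is not made up. A row lasts 1/10 s, in which the tool goes at most 50 mm and 8.59 degrees, less where a joint would pass 70% of its speed; a pose out of reach is approached as far as the arm can. A call with a gripper value outside its range is refused whole. The fingers move at their own pace and stop on an object; the grip force is fixed at half the most. Time passes only in rows, so rows that do not move let the fingers close. It gives the time, the measured TCP pose, the force and the opening at its end, in the units of the state.
- status.state(): the state, without advancing time (a new reading comes with each control period).
- imaging.read_camera(name): name is "scene" or "top" or "wrist"; returns a dict with "pixels" (480x640x3 uint8, red, green, blue), "fovy" (degrees; the focal length in pixels is half the picture's height over the tangent of half this angle, whatever the lens; pixels are square), "cx", "cy" (the principal point, pixels), "R" (3x3) and "t" (3): a world point X has camera coordinates R X + t. Camera axes: x right, y down, z forward; pixel columns grow to the right and rows downward; lengths in mm; the calibration is good to about 2 mm. A picture is of the moment at which its call begins. There is no depth.
- env.job_done(): hands the job in, once; it reports no verdict.
The state is a dict: "t": time; "joints": joint angles; "qvel": joint speeds; "tau": joint torques, N m; "eef_pos": TCP position; "tcp_rot": TCP orientation; "ft_force": force on the tool from outside, world axes, zero at the start; "moment": the same for the moment, N m; "opening": opening from 0.0 (shut) to 1.0 (fully open).
Only numpy, scipy, OpenCV 4.12 (cv2) and the standard library are available. Lean on these libraries where they do the work, as an engineer would, in place of code of your own. Each camera call takes 0.05 s, during which the arm holds its last target. There are 200 camera calls.

## Working session

There is one attempt and no reset: what is moved stays moved. The work goes in short steps, Python scripts to look and compute and a tool call to move; the robot and the scene stay as the last step left them, time stands still between calls to the robot, and variables do not carry over. Pictures are saved under pics/ and viewed, about 8 in all and at most 12, crops included, and the job is handed in when it is done.

Besides the shell and the picture viewer there is one more tool, called by a JSON object that holds its "op" and its "data", one argument or row to a line. apply_moves: Moves the arm, as the interface text tells. Its arguments: {"type":"object","properties":{"increments":{"type":"array"}},"required":["increments"]}

```bash
mkdir -p pics; python3 - <<'E'
from cell import status, imaging, env
import cv2, pickle
s=status.state(); print({k:(v if not hasattr(v,'tolist') else v.tolist()) for k,v in s.items()}, env.tip_extent)
for n in ["scene","top"]:
    c=imaging.read_camera(n); pickle.dump(c,open(n+'.pkl','wb')); cv2.imwrite(f'pics/{n}0.png',c['pixels'][:,:,::-1]); print(n,c['fovy'],c['cx'],c['cy'],c['R'],c['t'])
E
```

```text
{'t': 0.0, 'joints': [1.1194140400146773, 0.49156670761094334, 1.5594490823268752, 9.286381269879604e-06, 1.0916899887730112, -0.10559323835762316], 'qvel': [0.0009431880746576866, 0.00044735912446661294, -0.00031828621165862745, 0.001645260869026788, -0.0005879866133448661, 0.0009903757337026164], 'tau': [0.0025768692285055295, -61.26438617706299, -25.81691265106201, 0.06941394181922078, 0.04821416339837015, -0.00011440507933002664], 'eef_pos': [211.70927644558284, 587.8081738282458, 225.05742541184068], 'tcp_rot': [3.028600531810145, 1.5696831711873545, -2.0295817824783686], 'ft_force': [-0.3904466941204681, -0.6570805369992575, -0.35715080468746385], 'moment': [-0.02640203233308012, -0.03706978175643704, 0.0018976119961745881], 'opening': 0.9992834389900062} 11.0
scene 52.48555749386548 318.2313973065074 232.94067838448382 [[ 0.65566952 -0.75488203  0.01583015]
 [-0.27190178 -0.25562165 -0.92775374]
 [ 0.70439116  0.6039956  -0.37285709]] [-244.45758247  288.09689699  701.77120746]
top 55.449347438928925 319.5291043008638 237.1318052408462 [[-0.00894502 -0.9998936   0.01152259]
 [-0.99810381  0.00822605 -0.06100091]
 [ 0.06089963 -0.0120464  -0.9980712 ]] [ 152.07242993  529.55806576 1193.31834372]
```

View pics/top0.png

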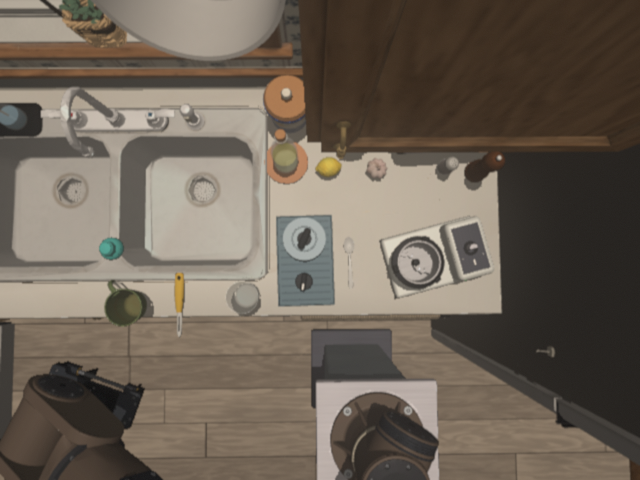

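View pics/scene0.png

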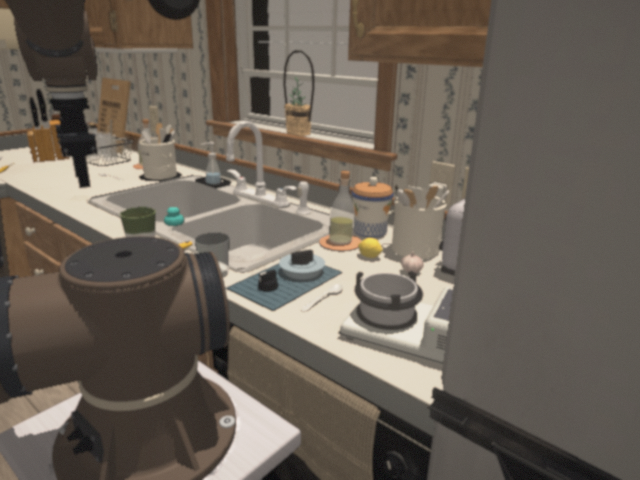

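Top view: lid at about (305,239) with its bar tilted, knob at (303,283), bowl at (417,262), spindle at (474,247). The scene view agrees: knob nearer the robot, lid farther. Next I get coarse positions from the top view.

```bash
cat > h.py <<'E'
import numpy as np, cv2, pickle
from scipy.spatial.transform import Rotation as Ro
from cell import status, imaging, env
def ray(c,u,v,z):
    f=240/np.tan(np.radians(c['fovy'])/2); R=np.array(c['R']); t=np.array(c['t'])
    o=-R.T@t; d=R.T@np.array([(u-c['cx'])/f,(v-c['cy'])/f,1.]); return (o+d*(z-o[2])/d[2])
def proj(c,X):
    f=240/np.tan(np.radians(c['fovy'])/2); p=np.array(c['R'])@np.array(X,float)+np.array(c['t'])
    return np.array([c['cx']+f*p[0]/p[2], c['cy']+f*p[1]/p[2]])
def toolR(): return Ro.from_euler('xyz',status.state()['tcp_rot']).as_matrix()
def plan(target,jaw=None):
    """total tool-frame shift (mm) to TCP target, and turn about tool x (deg) so jaw axis (tool z) lies at world angle jaw."""
    s=status.state(); R=toolR(); d=np.array(target)-s['eef_pos']; a=np.arctan2(R[1,2],R[0,2])
    print('pos',np.round(s['eef_pos'],1),'F',np.round(s['ft_force'],1),'open',round(s['opening'],3),'t',round(s['t'],2),'jaw',round(a,3),'j6',round(s['joints'][5],2))
    print('shift tool',np.round(R.T@d,1))
    if jaw is not None:
        e=-(jaw-a); e=(e+np.pi/2)%np.pi-np.pi/2   # tool x down: turn sign flips
        print('turn deg',round(np.degrees(e),2)); 
    print('tool x,y,z in world\n',np.round(R.T,3))
def cam(n,name=None):
    c=imaging.read_camera(n); pickle.dump(c,open((name or n)+'.pkl','wb'))
    if name: cv2.imwrite(f'pics/{name}.png',np.ascontiguousarray(c['pixels'][:,:,::-1]))
    return c
E
python3 - <<'E'
from h import *
c=pickle.load(open('top.pkl','rb'))
for n,u,v,z in [('lid',305,239,29),('knob',303,283,44),('bowl',417,262,95),('spindle',474,247,109)]: print(n,ray(c,u,v,z).round(1))
m=[ray(c,416,262,95),ray(c,474,247,109)]
plan([480,100,350])
w=cam('wrist'); print(w['fovy'],w['R'],w['t']); R=np.array(w['R']); o=-R.T@w['t']; T=toolR(); print('cam pos in tool',T.T@(o-status.state()['eef_pos']), 'cam axes in tool',(R@T).round(2))
E
```

```text
lid [525.4 185.7  29. ]
knob [411.5 191.3  44. ]
bowl [462.5 -91.7  95. ]
spindle [ 497.8 -229.2  109. ]
pos [211.8 587.8 225.1] F [-0.3 -0.4 -0.1] open 1.0 t 0.1 jaw 1.225 j6 -0.11
shift tool [-124.6 -417.7 -368.1]
tool x,y,z in world
 [[-0.    -0.001 -1.   ]
 [-0.941  0.339  0.   ]
 [ 0.339  0.941 -0.001]]
60.040116211842964 [[ 3.38069350e-01  9.41121200e-01 -4.31098714e-05]
 [ 9.06534437e-01 -3.25632796e-01  2.68623521e-01]
 [ 2.52793252e-01 -9.08524596e-02 -9.63245245e-01]] [-624.7211914   -31.62486253  389.858856  ]
cam pos in tool [-158.77148944   74.83643839   -0.30700914] cam axes in tool [[-0.    0.    1.  ]
 [-0.27 -0.96  0.  ]
 [ 0.96 -0.27  0.  ]]
```

{"op": "apply_moves", "data": {
  "increments": [
    [0,-10,-39,-28,0],
    [0,-10,-39,-28,0],
    [0,-10,-39,-28,0],
    [0,-10,-39,-28,0],
    [0,-10,-39,-28,0],
    [0,-10,-39,-28,0],
    [0,-10,-39,-28,0],
    [0,-10,-39,-28,0],
    [0,-10,-39,-28,0],
    [0,-10,-39,-28,0]
  ]
}}

```text
t: 1.15
eef_pos: [484.5, 190.5, 326.1]
tcp_rot: [0.008, 1.571, 1.233]
ft_force: [0.3, 0.8, -0.1]
opening: 0.999
```

```bash
python3 - <<'E'
from h import *
w=cam('wrist','w1'); plan([480,190,330])
E
```

```text
pos [488.3 186.1 327.3] F [ 1.3 -3.   0.5] open 0.999 t 1.2 jaw 1.222 j6 -0.98
shift tool [-2.7  9.1  0.8]
tool x,y,z in world
 [[ 0.003 -0.001 -1.   ]
 [-0.94   0.341 -0.003]
 [ 0.341  0.94  -0.   ]]
```

View pics/w1.png

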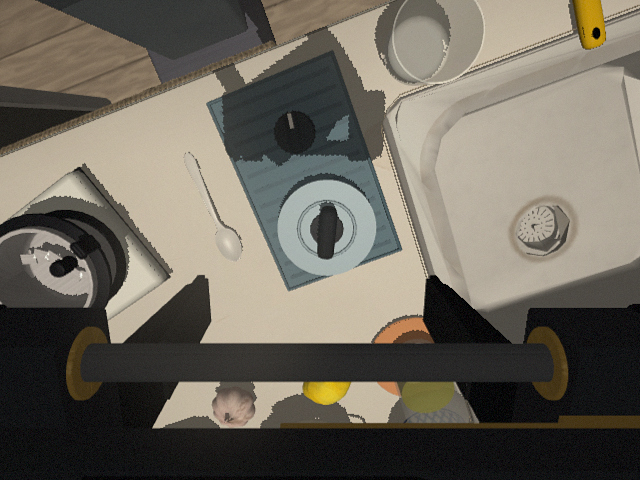

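Wrist view 1: lid disc centred at about (327,227), bar roughly vertical in the picture from (330,208) to (325,257); knob at (294,132) with its white pointer line at (290,120). I'll take a settled frame and measure with masks.

```bash
python3 - <<'E'
from h import *
w=cam('wrist','w2'); im=w['pixels']; hsv=cv2.cvtColor(im,cv2.COLOR_RGB2HSV)
u,v=proj(w,[525,186,29]).round(); print('lid px',u,v, 'knob px',proj(w,[411,191,40]), hsv[227,290],hsv[190,327],hsv[232,326],hsv[120,290],hsv[140,294],hsv[170,280],hsv[110,260])
out=cv2.cvtColor(im,cv2.COLOR_RGB2BGR)
big=cv2.resize(out[80:300,180:430],None,fx=3,fy=3,interpolation=cv2.INTER_CUBIC); cv2.imwrite('pics/w2c.png',big[:600])
# lid mask: bright bluish
m=((hsv[...,2]>150)&(hsv[...,0]>80)&(hsv[...,0]<125)&(hsv[...,1]>15)).astype(np.uint8)
cs,_=cv2.findContours(m,cv2.RETR_EXTERNAL,cv2.CHAIN_APPROX_NONE)
for c in sorted(cs,key=cv2.contourArea)[-2:]: print('lid',cv2.contourArea(c),cv2.fitEllipse(cv2.convexHull(c)))
d=(hsv[...,2]<60).astype(np.uint8); d[:90]=0;d[300:]=0;d[:,:240]=0;d[:,400:]=0
cs,_=cv2.findContours(d,cv2.RETR_EXTERNAL,cv2.CHAIN_APPROX_NONE)
for c in sorted(cs,key=cv2.contourArea)[-4:]: print('dark',cv2.contourArea(c),cv2.minAreaRect(c),cv2.fitEllipse(c) if len(c)>5 else 0)
E
```

```text
lid px 327.0 222.0 knob px [295.44396593 121.8970737 ] [ 75  14 182] [ 81  14 185] [75 20 51] [80 25 31] [114  40  32] [ 94  35 116] [90 21 48]
lid 2.5 ((308.60498046875, 205.68753051757812), (2.452317714691162, 8.471207618713379), 35.35045623779297)
lid 3.5 ((351.394775390625, 240.8477020263672), (3.5891127586364746, 10.726907730102539), 39.345035552978516)
dark 13.5 ((287.1675720214844, 193.39459228515625), (2.646773099899292, 17.204023361206055), 36.02737045288086) ((288.1063232421875, 192.95770263671875), (2.7598190307617188, 15.033899307250977), 31.844276428222656)
dark 199.5 ((331.5942077636719, 177.06298828125), (72.3138656616211, 18.84066390991211), 4.028263568878174) ((334.9298400878906, 270.5965270996094), (132.44859313964844, 202.33377075195312), 173.0831756591797)
dark 946.0 ((331.6515808105469, 225.83065795898438), (52.17414474487305, 27.818450927734375), 81.63410949707031) ((330.4774169921875, 224.9898681640625), (25.566020965576172, 51.70383834838867), 3.3126959800720215)
dark 7712.5 ((307.0, 126.0), (72.0, 134.0), 90.0) ((302.104248046875, 124.41503143310547), (76.4239273071289, 149.82760620117188), 93.99266815185547)
```

View pics/w2c.png

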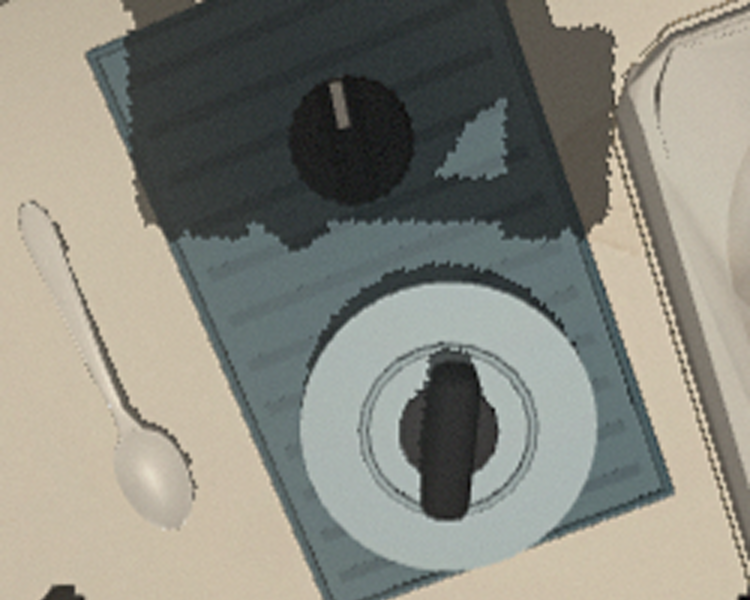

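The crop shows the lid disc spanning x 300–598, y 283–572 (crop px), the bar near vertical, and the knob's pointer from (345,128) out to (335,83). Now I compute poses.

```bash
python3 - <<'E'
from h import *
w=pickle.load(open('w2.pkl','rb')); im=w['pixels']; hsv=cv2.cvtColor(im,cv2.COLOR_RGB2HSV)
H,S,V=[hsv[...,i].astype(int) for i in range(3)]
yy,xx=np.mgrid[:480,:640]
m=((V>150)&(im[...,2].astype(int)>=im[...,0])).astype(np.uint8); 
m[(abs(xx-330)>70)|(abs(yy-222)>65)]=0
c=max(cv2.findContours(m,cv2.RETR_EXTERNAL,cv2.CHAIN_APPROX_NONE)[0],key=cv2.contourArea)
P=np.array([ray(w,u,v,29)[:2] for u,v in cv2.convexHull(c)[:,0]],np.float32)
print('lid circle',cv2.fitEllipse(P),cv2.minEnclosingCircle(P))
ctr=np.array([330,222])
d=((V<58)&(abs(xx-330)<32)&(abs(yy-222)<40)).astype(np.uint8)
for th in (40,48,58):
    d=((V<th)&(abs(xx-330)<32)&(abs(yy-222)<40)).astype(np.uint8); d=cv2.morphologyEx(d,cv2.MORPH_OPEN,np.ones((3,3),np.uint8))
    c=max(cv2.findContours(d,cv2.RETR_EXTERNAL,cv2.CHAIN_APPROX_NONE)[0],key=cv2.contourArea)
    P=np.array([ray(w,u,v,58)[:2] for u,v in c[:,0]],np.float32); print('bar',th,cv2.minAreaRect(P))
# knob: darkest
pl=(abs(xx-297)<26)&(abs(yy-125)<26)
print('knob V', np.percentile(V[pl],[5,50,95]), V[125,265:335:3])
for th in (30,36):
    d=((V<th)&pl).astype(np.uint8); d=cv2.morphologyEx(d,cv2.MORPH_OPEN,np.ones((3,3),np.uint8)); c=max(cv2.findContours(d,cv2.RETR_EXTERNAL,cv2.CHAIN_APPROX_NONE)[0],key=cv2.contourArea)
    P=np.array([ray(w,u,v,20)[:2] for u,v in cv2.convexHull(c)[:,0]],np.float32); print('knob',th,cv2.fitEllipse(P),cv2.minEnclosingCircle(P))
l=((V>75)&(abs(xx-294)<8)&(abs(yy-115)<12)).astype(np.uint8); c=max(cv2.findContours(l,cv2.RETR_EXTERNAL,cv2.CHAIN_APPROX_NONE)[0],key=cv2.contourArea)
P=np.array([ray(w,u,v,43.5)[:2] for u,v in c[:,0]],np.float32); print('pointer',cv2.minAreaRect(P),P.min(0),P.max(0)); f=cv2.fitLine(P,cv2.DIST_L2,0,.01,.01).ravel(); print(f,np.arctan2(f[1],f[0]))
plan([525,186,130])
E
```

```text
lid circle ((527.2932739257812, 187.11862182617188), (110.93135833740234, 111.47465515136719), 170.58164978027344) ((527.350341796875, 187.11947631835938), 55.861690521240234)
bar 40 ((501.2354431152344, 202.01287841796875), (4.219873905181885, 3.1811604499816895), 70.07572174072266)
bar 48 ((518.4090576171875, 189.84930419921875), (19.550765991210938, 44.5305290222168), 65.34809112548828)
bar 58 ((523.5413818359375, 187.59170532226562), (19.772275924682617, 57.17341995239258), 66.63054656982422)
knob V [25. 38. 59.] [ 57  53  49  50  32  31  23  31  29  31  27  28  27  31  33  31  30  25
  47  51  48  57  53 113]
knob 30 ((397.5534362792969, 185.71302795410156), (3.7710764408111572, 9.149967193603516), 62.76605987548828) ((398.2431945800781, 185.6708984375), 3.5047407150268555)
knob 36 ((415.6455993652344, 189.94174194335938), (43.98735046386719, 44.558650970458984), 143.0491943359375) ((415.52203369140625, 189.924560546875), 22.649816513061523)
pointer ((403.28961181640625, 191.1001434326172), (3.6088778972625732, 14.948356628417969), 81.07275390625) [395.8764 188.7691] [410.64075 193.63794]
[ 9.8766941e-01 -1.5655401e-01  4.0330206e+02  1.9108582e+02] -0.15720066
pos [486.6 188.6 326.5] F [-1.3 -0.2  0.2] open 1.005 t 1.25 jaw 1.22 j6 -0.98
shift tool [196.5 -36.6  10.7]
tool x,y,z in world
 [[ 0.002 -0.    -1.   ]
 [-0.939  0.343 -0.002]
 [ 0.343  0.939  0.   ]]
```

{"op": "apply_moves", "data": {
  "increments": [
    [0,-9,-16,-39,0],
    [0,-9,-16,-39,0],
    [0,-9,-16,-39,0],
    [0,-9,-16,-39,0],
    [0,-9,-16,-39,0],
    [0,-9,-16,-39,0],
    [0,-9,-16,-39,0],
    [0,-9,-16,-39,0],
    [0,0,0,0,0],
    [0,0,0,0,0]
  ]
}}

```text
t: 2.25
eef_pos: [498.3, -144.6, 397.1]
tcp_rot: [1.057, 1.57, 2.281]
ft_force: [0.6, 0.9, -0.2]
opening: 1.0
```

```bash
python3 - <<'E'
from h import *
w=cam('wrist','w3'); plan([500,-150,400])
E
```

```text
pos [ 498.3 -143.8  397.1] F [-0.3 -0.  -0.6] open 1.0 t 2.3 jaw 1.225 j6 -1.63
shift tool [-2.9 -3.7 -5.3]
tool x,y,z in world
 [[-0.001  0.001 -1.   ]
 [-0.941  0.339  0.001]
 [ 0.339  0.941  0.   ]]
```

View pics/w3.png

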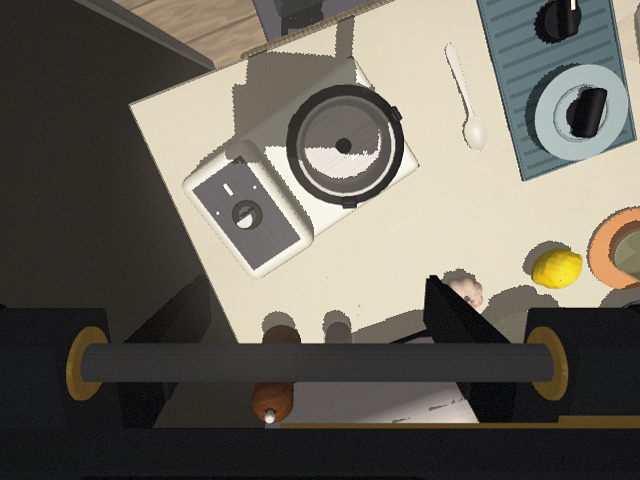

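Wrist view 3: bowl ring centred about (346,145), +y clip at (397,114), another clip at (349,202), dark tower panel with spindle at (246,215) and long white mark at (227,189). Measuring.

```bash
python3 - <<'E'
from h import *
w=pickle.load(open('w3.pkl','rb')); im=w['pixels']; hsv=cv2.cvtColor(im,cv2.COLOR_RGB2HSV); V=hsv[...,2].astype(int)
yy,xx=np.mgrid[:480,:640]
out=cv2.cvtColor(im,cv2.COLOR_RGB2BGR)
cv2.imwrite('pics/w3c.png',cv2.resize(out[75:285,175:425],None,fx=3,fy=3,interpolation=cv2.INTER_CUBIC)[:600])
# tower panel: dark region inside the light casing
d=((V<150)&(abs(xx-248)<75)&(abs(yy-215)<70)).astype(np.uint8)
n,lab,st,ce=cv2.connectedComponentsWithStats(d); i=lab[225,222]; print('panel lab',i,st[i],V[225,222])
c=max(cv2.findContours((lab==i).astype(np.uint8),cv2.RETR_EXTERNAL,cv2.CHAIN_APPROX_NONE)[0],key=cv2.contourArea)
P=np.array([ray(w,u,v,85)[:2] for u,v in c[:,0]],np.float32); print('panel',cv2.minAreaRect(P))
# bowl ring: dark
for th in (50,65):
    d=((V<th)&(np.hypot(xx-346,yy-145)<80)).astype(np.uint8); d=cv2.morphologyEx(d,cv2.MORPH_OPEN,np.ones((3,3),np.uint8))
    n,lab,st,ce=cv2.connectedComponentsWithStats(d); i=1+st[1:,4].argmax(); print('ring',th,st[i])
    cs,h=cv2.findContours((lab==i).astype(np.uint8),cv2.RETR_CCOMP,cv2.CHAIN_APPROX_NONE)
    for c in sorted(cs,key=cv2.contourArea)[-2:]:
        P=np.array([ray(w,u,v,95)[:2] for u,v in c[:,0]],np.float32); print(cv2.fitEllipse(P),cv2.contourArea(c))
for n,u,v,z in [('spindle',246,213,109.5),('mark',227,189,85),('clipY',397,114,106),('clip2',349,202,106)]: print(n,ray(w,u,v,z).round(1))
E
```

```text
panel lab 1 [ 184  146  130  124 7301] 106
panel ((487.4385070800781, -220.63177490234375), (146.14064025878906, 98.54034423828125), 12.098162651062012)
ring 50 [371  97  33  81 665]
((466.1798400878906, -61.81939697265625), (46.46174240112305, 82.61779022216797), 85.6163558959961) 568.0
ring 65 [ 287   85  117  122 2496]
((451.8031921386719, -39.10777282714844), (2.4668004512786865, 4.83047342300415), 109.60462188720703) 7.0
((462.0053405761719, -98.04584503173828), (119.43643188476562, 120.01768493652344), 145.29151916503906) 2240.5
spindle [ 491.6 -224.2  109.5]
mark [ 461.9 -239.6   85. ]
clipY [448.3 -37.4 106. ]
clip2 [ 519.1 -113.9  106. ]
```

View pics/w3c.png

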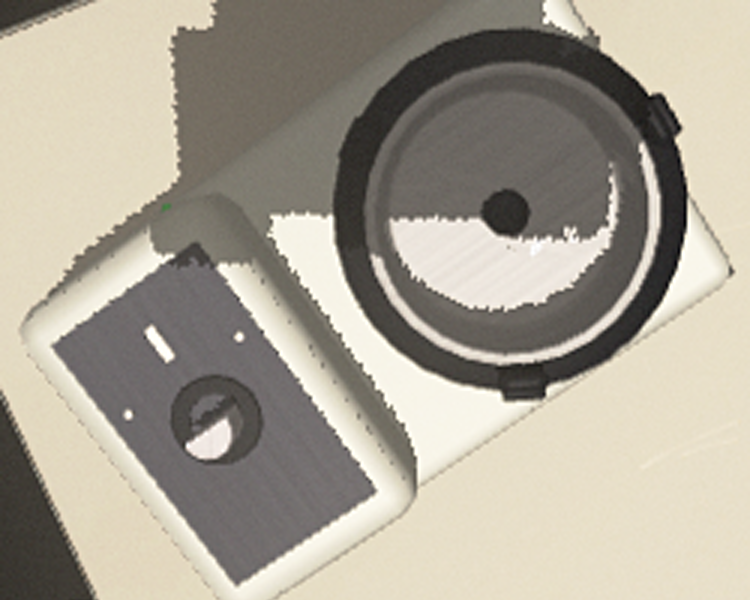

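```bash
python3 - <<'E'
from h import *
w=pickle.load(open('w3.pkl','rb')); px=lambda x,y:(175+x/3,75+y/3)
b=ray(w,*px(512.5,212),95); print('bowl',b)
e=[ray(w,*px(*p),95)[:2] for p in [(365,212),(660,212),(512,62),(512,362)]]; print('diam',np.linalg.norm(e[0]-e[1]),np.linalg.norm(e[2]-e[3]),(sum(e)/4))
C=np.array([ray(w,*px(*p),85)[:2] for p in [(52,345),(190,248),(378,490),(237,585)]]); print('corners',C.round(1),'ctr',C.mean(0))
for i in range(4):
    d=C[(i+1)%4]-C[i]; print(np.linalg.norm(d).round(1),np.degrees(np.arctan2(d[1],d[0])).round(1))
p1=ray(w,*px(128,414),85);p2=ray(w,*px(239,337),85); d=p2-p1; print('dots',p1,p2,'ang of +y?',np.degrees(np.arctan2(-d[0],d[1])))
# spindle collar circle on panel
s=ray(w,*px(217,420),85); print('collar',s); st=ray(w,*px(217,427),109.5); print('spindle top guess',st)
m1=ray(w,*px(150,327),85);m2=ray(w,*px(169,359),85);print('mark',m1,m2,np.degrees(np.arctan2(*(m2-m1)[[1,0]])))
v=b[:2]-C.mean(0); print('dist',np.linalg.norm(v),'yaw deg',np.degrees(np.arctan2(-v[0],v[1])))
y=ray(w,*px(665,112),106)[:2]-b[:2]; print('clip dir r',np.linalg.norm(y),np.degrees(np.arctan2(-y[0],y[1])))
print('wedge', [proj(w,[b[0],b[1],z]).round(1) for z in (95,66)])
E
```

```text
bowl [461.48523973 -97.21667188  95.        ]
diam 106.70380631190318 106.16996497972369 [462.24808445 -97.56690016]
corners [[ 449.6 -277.2]
 [ 433.9 -213.9]
 [ 545.3 -180.7]
 [ 563.1 -247.6]] ctr [ 497.93831512 -229.84534704]
65.3 103.9
116.2 16.6
69.3 -75.1
117.3 -165.4
dots [ 483.96239183 -260.75200232   85.        ] [ 470.86723622 -209.24935586   85.        ] ang of +y? 14.265831472178364
collar [ 497.81321    -229.37497385   85.        ]
spindle top guess [ 496.60993859 -224.66054815  109.5       ]
mark [ 455.90414184 -239.49455352   85.        ] [ 469.60835481 -237.5115306    85.        ] 8.233647184798752
dist 137.54705441684686 yaw deg 15.368294574659483
clip dir r 61.779661572883086 13.954303653340675
wedge [array([345.8, 145.7]), array([344.1, 144.3])]
```

```bash
python3 - <<'E'
from h import *
plan([527.3,187.1,150],1.162)
E
```

```text
pos [ 498.3 -143.8  397.1] F [-0.3 -0.  -0.6] open 1.0 t 2.3 jaw 1.225 j6 -1.63
shift tool [247.4  84.7 321. ]
turn deg 3.6
tool x,y,z in world
 [[-0.001  0.001 -1.   ]
 [-0.941  0.339  0.001]
 [ 0.339  0.941  0.   ]]
```

{"op": "apply_moves", "data": {
  "increments": [
    [0,27.5,9.4,35.7,0],
    [0,27.5,9.4,35.7,0],
    [0,27.5,9.4,35.7,0],
    [0,27.5,9.4,35.7,0],
    [0,27.5,9.4,35.7,0],
    [0,27.5,9.4,35.7,0],
    [0,27.5,9.4,35.7,0],
    [0,27.5,9.4,35.7,0],
    [0,27.4,9.5,35.4,0],
    [0,0,0,0,3.6]
  ]
}}

```text
t: 3.3
eef_pos: [525.0, 190.9, 146.8]
tcp_rot: [2.075, 1.566, -3.041]
ft_force: [0.6, -0.4, 0.2]
opening: 1.001
```

```bash
python3 - <<'E'
from h import *
plan([527.3,187.1,44],1.162)
E
```

```text
pos [525.  190.9 146.8] F [ 0.6 -0.4  0.2] open 1.001 t 3.3 jaw 1.167 j6 -0.94
shift tool [102.7  -4.   -2.4]
turn deg 0.29
tool x,y,z in world
 [[-0.005 -0.001 -1.   ]
 [-0.92   0.393  0.005]
 [ 0.393  0.92  -0.003]]
```

{"op": "apply_moves", "data": {
  "increments": [
    [0,30,0,0,0],
    [0,30,0,0,0],
    [0,0,0,0,0],
    [0,0,0,0,0]
  ]
}}

```text
t: 3.7
eef_pos: [527.0, 187.2, 90.6]
tcp_rot: [2.045, 1.57, -3.075]
ft_force: [-0.4, -0.6, 0.5]
opening: 0.998
```

```bash
python3 - <<'E'
from h import *
plan([527.3,187.1,44],1.162)
E
```

```text
pos [527.  187.2  90.6] F [-0.4 -0.6  0.5] open 0.998 t 3.7 jaw 1.164 j6 -0.94
shift tool [46.6 -0.3  0. ]
turn deg 0.09
tool x,y,z in world
 [[-0.001 -0.    -1.   ]
 [-0.918  0.396  0.001]
 [ 0.396  0.918 -0.   ]]
```

{"op": "apply_moves", "data": {
  "increments": [
    [0,23,0,0,0],
    [0,23,0,0,0],
    [0,0,0,0,0],
    [1,0,0,0,0],
    [1,0,0,0,0],
    [1,0,0,0,0],
    [1,0,0,0,0],
    [1,0,0,0,0],
    [1,0,0,0,0]
  ]
}}

```text
t: 4.6
eef_pos: [527.7, 186.2, 44.4]
tcp_rot: [-0.628, 1.57, 0.534]
ft_force: [-0.4, 0.2, 0.3]
opening: 0.551
```

{"op": "apply_moves", "data": {
  "increments": [
    [1,0,0,0,0],
    [1,0,0,0,0],
    [1,0,0,0,0],
    [1,0,0,0,0],
    [1,0,0,0,0],
    [1,0,0,0,0],
    [1,0,0,0,0]
  ]
}}

```text
t: 5.3
eef_pos: [527.7, 186.2, 44.2]
tcp_rot: [-0.138, 1.571, 1.024]
ft_force: [-0.1, 0.7, -0.7]
opening: 0.187
```

{"op": "apply_moves", "data": {
  "increments": [
    [1,-5,0,0,0],
    [1,-25,0,0,0],
    [1,-40,0,0,0],
    [1,-40,0,0,0],
    [1,-40,0,0,0],
    [1,0,0,0,0],
    [1,0,0,0,0]
  ]
}}

```text
t: 6.0
eef_pos: [527.5, 186.2, 194.8]
tcp_rot: [-0.911, 1.569, 0.251]
ft_force: [-0.4, 0.5, -1.9]
opening: 0.187
```

```bash
python3 - <<'E'
from h import *
plan([462,-97.4,190])
w=cam('wrist','w4'); w['pixels'][:]; cam('scene','s4')
E
```

```text
pos [527.5 186.2 194.8] F [-0.4  0.5 -1.9] open 0.187 t 6.0 jaw 1.162 j6 -0.94
shift tool [   4.6  -52.6 -286.3]
tool x,y,z in world
 [[ 0.001  0.    -1.   ]
 [-0.918  0.397 -0.001]
 [ 0.397  0.918  0.001]]
```

View pics/w4.png

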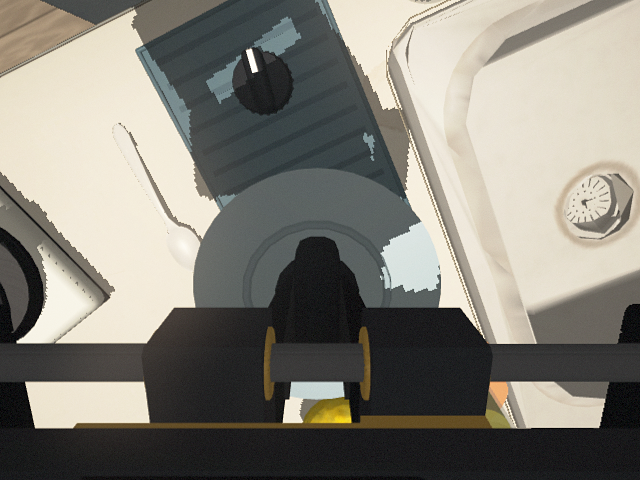

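Wrist view 4: the lid is held level (disc spans columns 195–441, symmetric about the jaws); knob at (262,80) stands undisturbed. On to the bowl.

{"op": "apply_moves", "data": {
  "increments": [
    [1,0.6,-7.5,-40.9,0],
    [1,0.6,-7.5,-40.9,0],
    [1,0.7,-7.5,-40.9,0],
    [1,0.7,-7.5,-40.9,0],
    [1,0.7,-7.5,-40.9,0],
    [1,0.6,-7.5,-40.9,0],
    [1,0.6,-7.5,-40.9,0],
    [1,0,0,0,0],
    [1,0,0,0,0],
    [1,0,0,0,0]
  ]
}}

```text
t: 7.1
eef_pos: [461.9, -96.6, 189.0]
tcp_rot: [1.481, 1.569, 2.644]
ft_force: [0.1, 0.7, -1.6]
opening: 0.182
```

```bash
python3 - <<'E'
from h import *
plan([462,-97.4,125]); cam('wrist','w5')
w=pickle.load(open('w4.pkl','rb')); im=w['pixels']; V=im.max(2).astype(int); yy,xx=np.mgrid[:480,:640]
l=((V>150)&(abs(xx-251)<10)&(abs(yy-60)<16)).astype(np.uint8); c=max(cv2.findContours(l,cv2.RETR_EXTERNAL,cv2.CHAIN_APPROX_NONE)[0],key=cv2.contourArea)
print(c[:,0].min(0),c[:,0].max(0))
P=np.array([ray(w,u,v,43.5)[:2] for u,v in c[:,0]],np.float32); print('pointer',cv2.minAreaRect(P))
d=((V<48)&(np.hypot(xx-262,yy-80)<38)).astype(np.uint8); d=cv2.morphologyEx(d,cv2.MORPH_OPEN,np.ones((3,3),np.uint8)); c=max(cv2.findContours(d,cv2.RETR_EXTERNAL,cv2.CHAIN_APPROX_NONE)[0],key=cv2.contourArea)
P=np.array([ray(w,u,v,20)[:2] for u,v in cv2.convexHull(c)[:,0]],np.float32); print('knob',cv2.fitEllipse(P))
E
```

```text
pos [461.9 -96.6 189. ] F [ 0.1  0.7 -1.6] open 0.182 t 7.1 jaw 1.163 j6 -1.51
shift tool [64.  -0.5 -0.7]
tool x,y,z in world
 [[-0.001  0.001 -1.   ]
 [-0.918  0.397  0.002]
 [ 0.397  0.918  0.   ]]
[246  48] [257  72]
pointer ((403.1455383300781, 190.9932098388672), (4.505194664001465, 15.418168067932129), 81.64144134521484)
knob ((416.6196594238281, 190.1748504638672), (44.12284469604492, 46.969661712646484), 77.8939437866211)
```

View pics/w5.png

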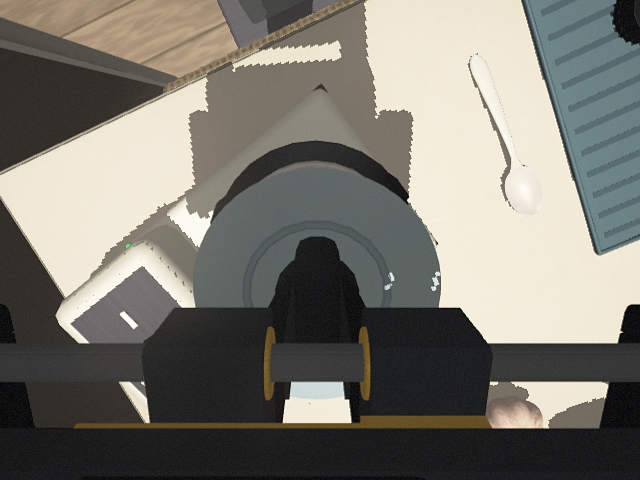

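```bash
python3 - <<'E'
from h import *
w=pickle.load(open('w5.pkl','rb')); a=np.linspace(0,2*np.pi,181)
for z in (85,90,95):
    P=np.array([proj(w,[462+60*np.cos(t),-97.4+60*np.sin(t),z]) for t in a]); print(z,P[P[:,1].argmin()],'cols at row 200',[round(float(P[i,0]),1) for i in range(180) if (P[i,1]-200)*(P[i+1,1]-200)<0])
im=w['pixels'].max(2).astype(int)
for r in (150,165,180,195): print(r,[int(x) for x in range(205,420) if (im[r,x]<60)!=(im[r,x-1]<60)])
# ring outer columns per row
V=im
for z in (80,85,90):
  pts=[]
  for r in (150,160,170,180,190):
    c=np.where(V[r,200:420]<60)[0]+200
    pts+= [ray(w,c.min(),r,z)[:2],ray(w,c.max(),r,z)[:2]]
  P=np.array(pts); A=np.c_[2*P,np.ones(len(P))]; s=np.linalg.lstsq(A,(P**2).sum(1),rcond=None)[0]; print('circle fit z',z,s[:2],np.sqrt(s[2]+s[:2]@s[:2]))
E
```

```text
85 [316.49577019 148.13438583] cols at row 200 [399.9, 233.1]
90 [316.50185926 148.61181184] cols at row 200 [400.1, 231.6]
95 [316.50818513 149.10780563] cols at row 200 [401.7, 231.5]
150 [272, 358]
165 [249, 287, 343, 382]
180 [235, 260, 373, 398]
195 [226, 236, 398, 409]
circle fit z 80 [466.28278805 -99.02703359] 68.24607276384712
circle fit z 85 [464.9226688 -98.4341766] 66.97274015032065
circle fit z 90 [463.56254954 -97.84131961] 65.69940753679724
```

{"op": "apply_moves", "data": {
  "increments": [
    [1,20,-0.5,-0.7,0],
    [1,20,0,0,0],
    [1,15,0,0,0],
    [1,7,0,0,0],
    [1,0,0,0,0],
    [1,0,0,0,0]
  ]
}}

```text
t: 7.75
eef_pos: [462.4, -97.7, 127.9]
tcp_rot: [1.16, 1.57, 2.323]
ft_force: [0.2, -0.4, -1.2]
opening: 0.185
```

{"op": "apply_moves", "data": {
  "increments": [
    [1,2,0,0,0],
    [1,2,0,0,0],
    [1,2,0,0,0],
    [1,0,0,0,0],
    [1,0,0,0,0]
  ]
}}

```text
t: 8.25
eef_pos: [462.6, -98.3, 121.8]
tcp_rot: [-1.318, 1.57, -0.156]
ft_force: [4.3, -1.7, -1.1]
opening: 0.188
```

{"op": "apply_moves", "data": {
  "increments": [
    [1,0,-1.5,0,0],
    [1,1,0,0,0],
    [1,0,0,0,0]
  ]
}}

```text
t: 8.55
eef_pos: [463.1, -98.6, 120.5]
tcp_rot: [1.546, 1.569, 2.708]
ft_force: [0.2, 0.9, -0.9]
opening: 0.188
```

{"op": "apply_moves", "data": {
  "increments": [
    [1,1.5,0,0,0],
    [1,0,0,0,0],
    [1,1.5,0,0,0],
    [1,0,0,0,0]
  ]
}}

```text
t: 8.95
eef_pos: [463.6, -98.8, 117.6]
tcp_rot: [0.671, 1.571, 1.833]
ft_force: [0.6, -0.3, -1.1]
opening: 0.185
```

{"op": "apply_moves", "data": {
  "increments": [
    [1,1,0,0,0],
    [1,0,0,0,0],
    [1,1,0,0,0],
    [1,0,0,0,0]
  ]
}}

```text
t: 9.35
eef_pos: [463.5, -98.8, 116.0]
tcp_rot: [-0.514, 1.571, 0.648]
ft_force: [-2.6, 1.0, 6.8]
opening: 0.184
```

{"op": "apply_moves", "data": {
  "increments": [
    [1,1,0,0,0],
    [1,0,0,0,0]
  ]
}}

```text
t: 9.55
eef_pos: [463.2, -98.6, 115.0]
tcp_rot: [1.414, 1.57, 2.576]
ft_force: [-3.9, 1.0, 7.0]
opening: 0.185
```

{"op": "apply_moves", "data": {
  "increments": [
    [1,1,0,0,0],
    [1,0,0,0,0]
  ]
}}

```text
t: 9.75
eef_pos: [463.2, -98.6, 114.5]
tcp_rot: [1.4, 1.57, 2.562]
ft_force: [-6.5, 2.2, 17.0]
opening: 0.188
```

```bash
python3 - <<'E'
from h import *
w=cam('wrist','w6'); s=cam('scene','s6')
a=w['pixels'][100:330,120:520,::-1]; b=cv2.resize(s['pixels'][230:370,320:480,::-1],None,fx=2.5,fy=2.5,interpolation=cv2.INTER_CUBIC)
o=np.zeros((600,800,3),np.uint8); o[:230,:400]=a; o[240:240+350,:400]=b; cv2.imwrite('pics/v6.png',o[:,:420])
plan([463,-98,115])
E
```

```text
pos [463.2 -98.6 114.6] F [-6.3  2.2 16.4] open 0.19 t 9.85 jaw 1.162 j6 -1.51
shift tool [-0.4  0.4  0.5]
tool x,y,z in world
 [[-0.     0.    -1.   ]
 [-0.918  0.397  0.   ]
 [ 0.397  0.918  0.   ]]
```

View pics/v6.png

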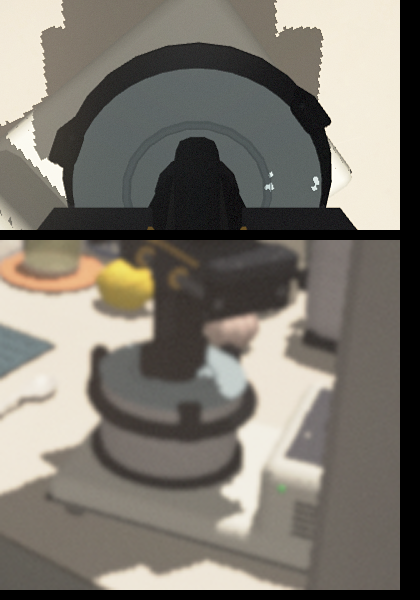

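{"op": "apply_moves", "data": {
  "increments": [
    [1,0,1,0,0],
    [1,1,0,0,0],
    [1,0,0,0,0]
  ]
}}

```text
t: 10.15
eef_pos: [463.2, -98.6, 114.5]
tcp_rot: [-1.507, 1.568, -0.344]
ft_force: [-5.2, 0.7, 28.2]
opening: 0.186
```

{"op": "apply_moves", "data": {
  "increments": [
    [1,-2.5,0,0,0],
    [0.55,0,0,0,0],
    [0.55,0,0,0,0],
    [0.55,0,0,0,0],
    [0.55,0,0,0,0],
    [0.55,0,0,0,0]
  ]
}}

```text
t: 10.75
eef_pos: [462.6, -98.4, 115.1]
tcp_rot: [1.348, 1.57, 2.51]
ft_force: [0.4, 0.8, 1.0]
opening: 0.445
```

{"op": "apply_moves", "data": {
  "increments": [
    [0.55,-8,0,0,0],
    [0.5,-30,0,0,0],
    [0.3,-40,0,0,0],
    [0.2,-40,0,0,0],
    [0,0,0,0,0],
    [0,0,0,0,0]
  ]
}}

```text
t: 11.35
eef_pos: [462.7, -98.4, 234.1]
tcp_rot: [-1.47, 1.569, -0.308]
ft_force: [-0.0, 0.3, -0.4]
opening: 0.781
```

```bash
python3 - <<'E'
from h import *
w=cam('wrist','w7'); s=cam('scene','s7')
a=w['pixels'][:400,:,::-1]; b=cv2.resize(s['pixels'][250:350,340:480,::-1],None,fx=2.,fy=2.,interpolation=cv2.INTER_CUBIC)
o=np.zeros((600,640,3),np.uint8); o[:400]=a; o[400:,:280]=b; cv2.imwrite('pics/v7.png',o)
plan([416.2,190.1,150],1.414)
E
```

```text
pos [462.2 -98.3 232.5] F [-0.3 -0.9  0.7] open 0.865 t 11.45 jaw 1.162 j6 -1.51
shift tool [ 82.7 156.7 246.3]
turn deg -14.43
tool x,y,z in world
 [[-0.001  0.001 -1.   ]
 [-0.918  0.397  0.001]
 [ 0.397  0.918  0.   ]]
```

View pics/v7.png

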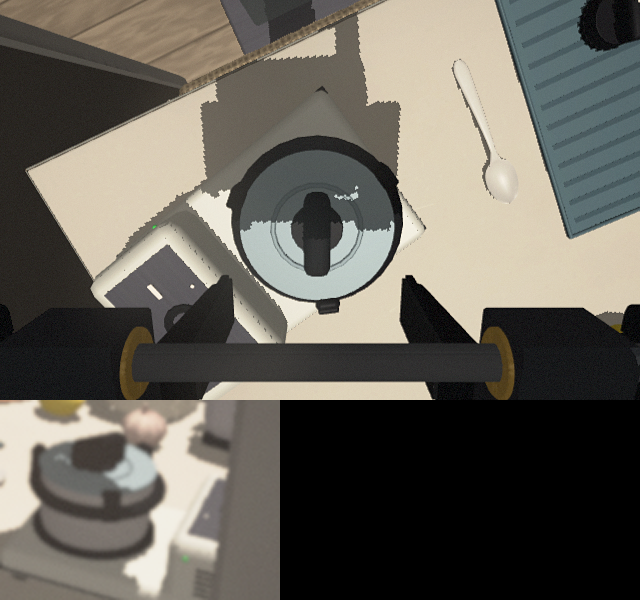

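View 7: lid sits centred and level inside the clip ring at (317,220), clips over the edge, gripper clear; at zero force it still gripped at the seated height (115.1). Going for the knob.

{"op": "apply_moves", "data": {
  "increments": [
    [0,0,22.4,35.2,0],
    [0,5,22.4,35.2,0],
    [0,10,22.4,35.2,0],
    [0,16.7,22.4,35.2,0],
    [0,17,22.4,35.2,0],
    [0,17,22.4,35.2,0],
    [0,17,22.3,35.1,0],
    [0,0,0,0,-7.2],
    [0,0,0,0,-7.2],
    [0,0,0,0,0]
  ]
}}

```text
t: 12.45
eef_pos: [416.0, 190.1, 149.3]
tcp_rot: [1.983, 1.568, -2.884]
ft_force: [-0.1, 0.5, -0.3]
opening: 1.0
```

```bash
python3 - <<'E'
from h import *
plan([416.2,190.1,37.5],1.414)
w=pickle.load(open('w7.pkl','rb')); V=w['pixels'].max(2).astype(int); yy,xx=np.mgrid[:480,:640]
d=((V>62)&(np.hypot(xx-317,yy-220)<82)).astype(np.uint8); n,lab,st,ce=cv2.connectedComponentsWithStats(d); i=lab[190,270]
c=max(cv2.findContours((lab==i).astype(np.uint8),cv2.RETR_EXTERNAL,cv2.CHAIN_APPROX_NONE)[0],key=cv2.contourArea)
P=np.array([ray(w,u,v,100)[:2] for u,v in c[:,0]],np.float32); print('lid on bowl',cv2.fitEllipse(P))
w=cam('wrist','w8'); V=w['pixels'].max(2).astype(int); print('knob proj',proj(w,[416.2,190.1,43.5]))
E
```

```text
pos [416.  190.1 149.3] F [-0.1  0.5 -0.3] open 1.0 t 12.45 jaw 1.416 j6 -1.13
shift tool [111.8  -0.4   0.2]
turn deg 0.13
tool x,y,z in world
 [[-0.003 -0.001 -1.   ]
 [-0.988  0.154  0.002]
 [ 0.154  0.988 -0.001]]
lid on bowl ((462.5930480957031, -98.28416442871094), (111.69966125488281, 112.06922149658203), 148.22068786621094)
knob proj [317.12986506 240.29862178]
```

```bash
python3 - <<'E'
from h import *
w=pickle.load(open('w8.pkl','rb')); V=w['pixels'].max(2).astype(int); yy,xx=np.mgrid[:480,:640]
k=proj(w,[416.2,190.1,24]); print(k,np.linalg.norm(proj(w,[440,190.1,24])-k))
roi=np.hypot(xx-k[0],yy-k[1])<52
l=((V>110)&(abs(xx-k[0])<12)&(yy<k[1]-8)&(yy>k[1]-48)&roi).astype(np.uint8); c=max(cv2.findContours(l,cv2.RETR_EXTERNAL,cv2.CHAIN_APPROX_NONE)[0],key=cv2.contourArea); print('line px',c[:,0].min(0),c[:,0].max(0))
P=np.array([ray(w,u,v,43.5)[:2] for u,v in c[:,0]],np.float32); f=cv2.fitLine(P,cv2.DIST_L2,0,.01,.01).ravel(); print('pointer',cv2.minAreaRect(P),np.arctan2(f[1],f[0]))
for th in (40,50):
    d=((V<th)&roi).astype(np.uint8); d=cv2.morphologyEx(d,cv2.MORPH_OPEN,np.ones((5,5),np.uint8)); c=max(cv2.findContours(d,cv2.RETR_EXTERNAL,cv2.CHAIN_APPROX_NONE)[0],key=cv2.contourArea)
    P=np.array([ray(w,u,v,15)[:2] for u,v in cv2.convexHull(c)[:,0]],np.float32); print(th,cv2.fitEllipse(P),cv2.boundingRect(c))
k=k.astype(int); cv2.imwrite('pics/w8c.png',cv2.resize(w['pixels'][k[1]-70:k[1]+70,k[0]-80:k[0]+80,::-1],None,fx=4,fy=4,interpolation=cv2.INTER_CUBIC))
E
```

```text
[317.10450118 232.82391924] 31.872963174998535
line px [313 211] [318 224]
pointer ((400.7785949707031, 191.40333557128906), (3.276960849761963, 8.68240737915039), 81.20024108886719) -0.15453428
40 ((407.1659240722656, 190.37437438964844), (31.090286254882812, 42.96575927734375), 172.4713134765625) (286, 197, 60, 41)
50 ((410.50421142578125, 190.20504760742188), (38.92568588256836, 43.973506927490234), 168.6444854736328) (286, 196, 61, 52)
```

View pics/w8c.png

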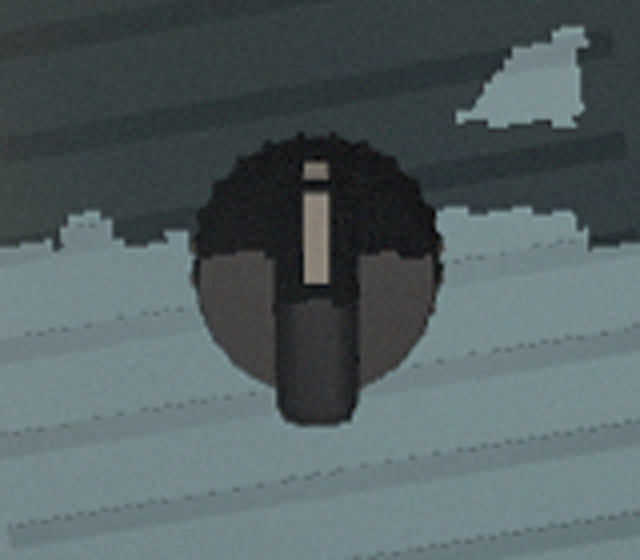

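The crop shows the knob's bar aligned with the picture's vertical (columns 275–357), the top running from row ~187 (line break) to ~423, and the skirt's front edge at row 133.

```bash
python3 - <<'E'
from h import *
w=pickle.load(open('w8.pkl','rb')); px=lambda x,y:(237+x/4,162+y/4)
a=ray(w,*px(316,187),43.5);b=ray(w,*px(316,423),43.5);print(a,b,np.linalg.norm(a-b),(a+b)/2)
f=ray(w,*px(316,135),24); print('front skirt',f,'ctr',f+23*np.array([.988,-.154,0]))
l=ray(w,*px(193,240),24);r=ray(w,*px(441,240),24);print('sides',np.linalg.norm(l-r),(l+r)/2)
E
```

```text
[395.06912663 192.62348952  43.5       ] [435.10517095 186.40705739  43.5       ] 40.51578547812 [415.08714879 189.51527346  43.5       ]
front skirt [389.918596   193.38964535  24.        ] ctr [412.642596   189.84764535  24.        ]
sides 43.56844875430912 [408.33710618 190.70722933  24.        ]
```

{"op": "apply_moves", "data": {
  "increments": [
    [0.4,35,0,0,0],
    [0.4,35,0,0,0],
    [0.4,25,0,0,0],
    [0.4,12,0,0,0],
    [0.4,4,0,0,0],
    [0.4,0,0,0,0],
    [1,0,0,0,0],
    [1,0,0,0,0],
    [1,0,0,0,0],
    [1,0,0,0,0]
  ]
}}

```text
t: 13.5
eef_pos: [416.9, 189.9, 39.9]
tcp_rot: [-1.048, 1.57, 0.365]
ft_force: [0.7, 1.0, -0.2]
opening: 0.322
```

{"op": "apply_moves", "data": {
  "increments": [
    [1,0,0,0,0],
    [1,0,0,0,0],
    [1,0,0,0,0],
    [1,0,0,0,0],
    [1,0,0,0,0]
  ]
}}

```text
t: 14.0
eef_pos: [416.8, 189.9, 39.6]
tcp_rot: [-0.647, 1.571, 0.767]
ft_force: [-0.7, -0.5, 4.0]
opening: 0.148
```

{"op": "apply_moves", "data": {
  "increments": [
    [1,-5,0,0,0],
    [1,-30,0,0,0],
    [1,-45,0,0,0],
    [1,-45,0,0,0],
    [1,-35,0,0,0],
    [1,0,0,0,-7.9],
    [1,0,0,0,-7.9],
    [1,0,0,0,-7.9],
    [1,0,0,0,0],
    [1,0,0,0,0]
  ]
}}

```text
t: 15.0
eef_pos: [416.6, 189.8, 199.6]
tcp_rot: [0.992, 1.571, 2.815]
ft_force: [-0.1, 0.8, -0.3]
opening: 0.144
```

```bash
python3 - <<'E'
from h import *
plan([497.3,-229.3,195],1.828)
w=cam('wrist','w9')
E
```

```text
pos [416.6 189.8 199.6] F [-0.1  0.8 -0.3] open 0.144 t 15.0 jaw 1.823 j6 -1.54
shift tool [   4.6   26.5 -426. ]
turn deg -0.28
tool x,y,z in world
 [[-0.     0.    -1.   ]
 [-0.968 -0.25   0.   ]
 [-0.25   0.968  0.   ]]
```

```bash
python3 - <<'E'
from h import *
w=pickle.load(open('w3.pkl','rb')); t=pickle.load(open('top.pkl','rb'))
print('edge',ray(w,130,105,0),ray(w,240,340,0)); print('top edge',ray(t,500,200,0),ray(t,501,310,0))
for z in (0,300,900): print(z,'door',ray(t,435,330,z),ray(t,600,480,z), 'dark edge',ray(t,500,200,z))
s=pickle.load(open('scene.pkl','rb')); R=np.array(s['R']); print('scene cam',-R.T@s['t'], 'panel px 445,300 ray:',[ray(s,445,300,z).round() for z in (0,100,200,250)],[ray(s,487,30,z).round() for z in (300,350,500)])
print('top cam',-np.array(t['R']).T@t['t'])
o=np.ascontiguousarray(t['pixels'][120:400,380:640,::-1]); cv2.imwrite('pics/v10.png',cv2.resize(cv2.convertScaleAbs(o,alpha=2.5,beta=20),None,fx=2.1,fy=2.1,interpolation=cv2.INTER_CUBIC))
E
```

```text
edge [ 326.94410846 -335.18140334    0.        ] [ 682.93516463 -332.14058566    0.        ]
top edge [ 628.41552272 -341.93942265    0.        ] [ 333.13724731 -334.82329343    0.        ]
0 door [ 282.24041166 -157.03913778    0.        ] [-110.22612412 -580.09171278    0.        ] dark edge [ 628.41552272 -341.93942265    0.        ]
300 door [325.2182477  -78.66910283 300.        ] [  29.13600478 -397.82588145  300.        ] dark edge [ 586.37759245 -218.16046341  300.        ]
900 door [411.17391976  78.07096707 900.        ] [307.86026257 -33.2942188  900.        ] dark edge [502.30173191  29.39745506 900.        ]
scene cam [-255.70398918 -534.75955812  532.81314194] panel px 445,300 ray: [array([ 643., -135.,    0.]), array([ 474., -210.,  100.]), array([ 306., -285.,  200.]), array([ 221., -323.,  250.])] [array([-12811.,  -5927.,    300.]), array([-10114.,  -4769.,    350.]), array([-2025., -1295.,   500.])]
top cam [ 457.24156508  162.07526573 1221.567926  ]
```

View pics/v10.png

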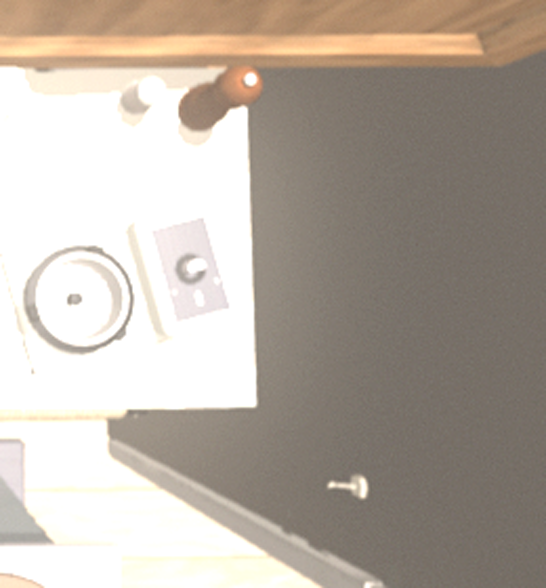

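The enhanced crop shows a tall wall right at the worktop's edge (y about -337, edge at crop column 250); with the gripper body 180 mm along the jaws I get roughly 10 mm clearance at the spindle, so I'll approach it with care. First a look pose behind the spindle.

{"op": "apply_moves", "data": {
  "increments": [
    [1,-1,-5.3,-47,0],
    [1,-1,-5.3,-47,0],
    [1,-1,-5.3,-47,0],
    [1,-1,-5.3,-47,0],
    [1,-1,-5.3,-47,0],
    [1,-1,-5.3,-47,0],
    [1,-1,-5.3,-47,0],
    [1,-1,-5.3,-47,0],
    [1,-1,-5.3,-47,0],
    [1,0,0,0,0]
  ]
}}

```text
t: 16.05
eef_pos: [571.3, -212.0, 207.9]
tcp_rot: [-2.74, 1.57, -0.919]
ft_force: [-0.2, 0.8, -1.1]
opening: 0.145
```

{"op": "apply_moves", "data": {
  "increments": [
    [1,0,0,0,0],
    [1,0,0,0,0]
  ]
}}

```text
t: 16.25
eef_pos: [569.7, -206.3, 208.3]
tcp_rot: [0.613, 1.57, 2.439]
ft_force: [-0.6, -0.2, -0.2]
opening: 0.143
```

```bash
python3 - <<'E'
from h import *
w=cam('wrist','w11'); plan([497.3,-229.3,195],1.828); print(proj(w,[497.3,-229.3,109.5]))
cv2.imwrite('pics/w11c.png',w['pixels'][:400,:,::-1])
E
```

```text
pos [ 569.8 -206.   208.5] F [-0.3 -0.9 -0.5] open 0.141 t 16.3 jaw 1.827 j6 -2.28
shift tool [13.5 76.  -4.1]
turn deg -0.05
tool x,y,z in world
 [[-0.     0.    -1.   ]
 [-0.967 -0.254  0.   ]
 [-0.254  0.967  0.001]]
[310.72162611 120.98770741]
```

Picture limit reached; I continue with numbers only.

```bash
python3 - <<'E'
from h import *
w=pickle.load(open('w11.pkl','rb')); V=w['pixels'].max(2).astype(int)
sub=V[52:190:3,230:400:2]
for r,row in zip(range(52,190,3),sub): print(r,''.join(' .:-=+*#%@'[min(9,x*10//256)] for x in row))
E
```

```text
52 @@@@*%@@@@@@@=====================:::::***:::::::::::::::::::::::::=@@@@@@%%*@@@@@@@@
55 @@@@*%@@@@@@@=+=================:::::::***::::::::::::::::::::::::::@@@@@@%%+@@@@@@@@
58 @@@@*%@@@@@@@===++============:::::::::***::::::::::::::::::::::::::+++=@@%%+@@@@@@@@
61 @@@@*%@@@@@@@================-:::::::::***::::::::::::::::::::::::::++++@@%%+@@@@@@@@
64 @@@@*%@@@@@@@=+============-:::::::::::+**::::::::::::::::::::::::::+++++==#+@@@@@@@@
67 @@@@*%@@@@@@@+=============::::::::::::***::::::::::::::::::::::::::++++++=#+@@@@@@@@
70 @@@@#%@@@@@@@=+==========-:::::::::::::+**::::::::::::::::::::::::::+++++====@@@@@@@@
73 @@@@##@@@@@@@+===========::::::::::::::===::::::::::::::::::::::::::++++++===+=@@@@@@
76 @@@@%#@@@@@@@++========:::::::::::::::::::::::::::::::::::::::::::::+++++====++@@@@@@
79 @@@@%#@@@@@@@++=====+=-:::::::::::::::::::::::::::::::::::::::::::::+++++++==++++@@@@
82 @@@@%#@@@@@@@+=======:::::::::::::::::::::::::::::::::::::::::::::::++++++===+++++=@@
85 @@@@@#@@@@@@@+====#@#:::::::::::::::::::::::::::::::::::::::+*-:::::+++++====++++++=@
88 @@@@@*@@@@@@@*+===:@=::::::::
[... 2323 characters left out ...]
:::::::::::::::::::::::::::::::::::::::::::::::::::-++++====++++++++++
169 @@@@@+++++++++=:::::::::::::::::::::::::::::::::::::::::::::::::::-+++=====++++++++++
172 @@@@@*+++++++++:::::::::::::::::::::::::::::::::::::::::::::::::::-++=+====++++++++++
175 @@@@@*+++++++++:::::::::::::::::::::::::::::::::::::::::::::::::::=+++=====++++++++++
178 @@@@@++++++++++--:::::::::::::::::::::::::::::::::::::::::::::::::=+++=====++++++++++
181 @@@@@*+=+++++++:-:::::::::::::::::::::::::::::::::::::::::::::::::=++++++==++++++++++
184 @@@@@@+=+++++++:-:::::::::::::::::::::::::::::::::::::::::::::::::+++++====++++++++++
187 @@@@@++=+++++++:-:::::::::::::::::::::::::::::::::::::::::::::::::++++++===++++++++++
```

```bash
python3 - <<'E'
from h import *
w=pickle.load(open('w11.pkl','rb')); V=w['pixels'].max(2).astype(float)
col=V[112:145,300:322].mean(1); print('rows112..',col.round().astype(int))
for r in (122,125,128): print(r,V[r-1:r+2,286:336].mean(0).round().astype(int))
P=np.array([569.8,-206,208.5]); R=Ro.from_euler('xyz',status.state()['tcp_rot']).as_matrix()
q=lambda a:proj(w,P+R@np.array(a,float)).round(1)
print('skirt front top/bottom',q([15.6,22,0]),q([35.6,23,0]),'sides',q([35.6,0,23]),q([35.6,0,-23]),'bar end',q([-3.9,21.5,0]))
for r in range(270,345,3): print(r,''.join(' .:-=+*#%@'[min(9,int(x*10//160))] for x in V[r,250:390:2]))
for (u,v) in [(310.7,121)]: print(ray(w,u,v,109.5))
E
```

```text
rows112.. [ 60  60  59  59  59  58  74 117 129 128 127 127 127 127 127 127 126 126
 125 124 122 119 111  98  80  56  37  38  38  40  39  38  38]
122 [ 49  47  50  50  48  48  42  69 115 125 126 125 126 127 128 127 128 128
 128 128 128 128 128 126 127 124 123 124 129 131 128 128 128 129 129 128
 128 127 126 120  75  41  37  40  37  40  39  38  41  38]
125 [ 50  47  47  46  46  45  45  44  90 118 125 123 125 126 126 129 128 128
 128 128 128 126 125 123 125 127 127 130 128 127 126 128 128 127 125 124
 124 121 119 103  50  36  37  38  39  37  39  38  40  39]
128 [ 47  47  47  46  44  44  46  45  45  88 113 123 123 124 124 125 125 127
 127 125 125 125 123 126 129 128 128 128 128 130 129 128 127 124 124 122
 120 116  89  46  39  37  37  39  38  38  36  39  38  30]
skirt front top/bottom [318.4 248.4] [318.2 234.3] sides [364.2 278.8] [272.  278.8] bar end [318.6 264.1]
270 @@@@@@@@@@+--=------------:::::@@@@@=:::::::::::::.:::...#@@@@@@@@@@@@
273 @@@@@@@@@@---------------:-::::@@@@@-::.::::::::::..::... @@@@@@@@@@@@
276 @@@@@@@@@@=--=----------:-:-:::@@@@@=:::..::::...:.......=@@@@@@@@@@@@
[... 994 characters left out ...]
::::::::::::.....:................... :.::......::...::.
321 -----:---:-::::::::::::::..:..:.....:......:.. .... ::.........:.:....
324 -------:::-::::::::::::::..:..:.......................:..:....:....:..
327 ---:::::-:::::**:::..::::..:....:............... ..=*=.:...::....:....
330 -::::::::::::-***..::::.:.....:...................:***...:....:..:...:
333 -::::::::::::+***:...::..:........................+***:..:::.:.::.:..:
336 :::::::::::::****:::.:::::........:...... ...... .****:......::::....:
339 :::::::::::::****-....:.:-...:........... =.... ..****=.......:....:..
342 :::::::::::::****=...::.:-...:............=..:....*+*#*.:.....::.:....
[ 497.31011436 -229.31072451  109.5       ]
```

```bash
python3 - <<'E'
from h import *
w=pickle.load(open('w11.pkl','rb')); V=w['pixels'].max(2).astype(float)
for r in range(216,270,2): print(r,''.join(' .:-=+*#%@'[min(9,int(x*10//160))] for x in V[r,262:374:2]))
m=(V<58).astype(np.uint8); m[:222]=0;m[300:]=0; m[:,:255]=0;m[:,385:]=0
P=np.array([569.8,-206,208.5]); R=Ro.from_euler('xyz',status.state()['tcp_rot']).as_matrix()
q=lambda a:proj(w,P+R@np.array(a,float))
a=np.linspace(0,2*np.pi,73); 
for x in (15.6,25,35.6): 
    C=np.array([q([x,23*np.cos(t),23*np.sin(t)]) for t in a]); print(x,'pred row min',C[:,1].min(),'cols',C[:,0].min(),C[:,0].max())
for r in (245,255,265,275): 
    c=np.where(V[r,255:385]<60)[0]+255; print(r,c.min(),c.max(),(c.min()+c.max())/2)
E
```

```text
216 %%%%%%%%%%%%%%%%%%%%%%%%%%%%%%%%%%%%%%%%%%%%%%%%%%%%#%##
218 %%%%%%%%%%%%%%%%%%%%%%%%#%%%%%%%%%%%%%%%%%%%%%%%%%%%%###
220 %%%%%%%%%%%%%%%%%%%#%%%%%%%#%%%##%#%%%%###%#%#%%%#%#####
222 %%%%%%%%%%#%#%%%%#####%%#%%##%###%##########%#########*@
224 %%%%%%#%%####%%%###%#%#%############################%@@@
226 %%%%@@%%%@@%%%%%%##############################**#@@@@@@
228 @@@@@@@@@@@@@@@@@@@@@@@@@@@@@@@@@@@@@@@@@@@@@@@@@@@@@@@@
230 @@@@@@@@@@@@@@@@@@@@@@@@@@@@@@@@@@@@@@@@@@@@@@@@@@@@@@@@
232 @@@@@@@@@@@@@@@@@@@@@@@@::@@@@:.@@@@@@@@@@@@@@@@@@@@@@@@
234 @@@@@@@@@@@@@@@@@@=@@%:::-:::::::=@@=@@@@@@@@@@@@@@@@@@@
236 @@@@@@@@@@@@@@@@@@-:-:::-::::::::::::.@@@@@@@@@@@@@@@@@@
238 @@@@@@@@@@@@@@@@-:----:-::::::::::::::.@@@@@@@@@@@@@@@@@
240 @@@@@@@@@@@@@-%--------:--::::::::::::::.#-@@@@@@@@@@@@@
242 @@@@@@@@@@@@%------------:::::::::::::::::.@@@@@@@@@@@@@
244 @@@@@@@@@@@@+----------:-::::::::::::::::::#@@@@@@@@@@@@
246 @@@@@@@@@@@=-----------::-----:::::::::::::.*@@@@@@@@@@@
248 @@@@@@@@@+=-------------:*%%%%-::-:::::::::::-=@@@@@@@@@
250 @@@@@@@@+--------------::*%%%%-:::::::::::::::.@@@@@@@@@
25
[... 153 characters left out ...]
*-::::::::::::::::.@@@@@@@@
258 @@@@@@+==----------:--:-::::::::::::::::::::.:..=#@@@@@@
260 @@@@@#===-------------::-::::::::::::::::::::::::.@@@@@@
262 @@@@@-=-=------------::-:::::::::::::::::::::::.:.#@@@@@
264 @@@@@-==-------------::-:%%@@@=::::::::::.:.::.:::.@@@@@
266 @@@@@+-=-----------:--:::@@@@@=::::.::::::::.::...@@@@@@
268 @@@@@-==------------:::::@@@@@=::::.::::::::.:.:.: @@@@@
15.6 pred row min 246.1831643289564 cols 267.5106470844183 369.09144921047607
25 pred row min 240.30857022688923 cols 269.74737829852006 366.66313875701235
35.6 pred row min 234.31837556223502 cols 272.0353026430386 364.17919475628617
245 286 348 317.0
255 278 356 317.0
265 280 361 320.5
275 269 365 317.0
```

{"op": "apply_moves", "data": {
  "increments": [
    [1,0,20,-1,0],
    [1,5,20,-1,0],
    [1,10,20,-1,0],
    [1,10,16.2,-1.2,0],
    [1,0,0,0,0],
    [1,0,0,0,0],
    [1,0,0,0,0]
  ]
}}

```text
t: 17.0
eef_pos: [498.4, -230.1, 184.2]
tcp_rot: [-2.226, 1.57, -0.398]
ft_force: [-0.5, 0.6, -0.5]
opening: 0.141
```

```bash
python3 - <<'E'
from h import *
plan([497.1,-229.4,152],1.828)
E
```

```text
pos [ 498.4 -230.1  184.2] F [-0.5  0.6 -0.5] open 0.141 t 17.0 jaw 1.828 j6 -2.38
shift tool [32.2  1.1  1.1]
turn deg -0.01
tool x,y,z in world
 [[ 0.001 -0.    -1.   ]
 [-0.967 -0.254 -0.001]
 [-0.254  0.967 -0.001]]
```

{"op": "apply_moves", "data": {
  "increments": [
    [1,10,1.1,1.1,0],
    [1,15,0,0,0],
    [1,8,0,0,0],
    [1,0,0,0,0],
    [1,0,0,0,0]
  ]
}}

```text
t: 17.5
eef_pos: [496.4, -229.8, 150.5]
tcp_rot: [0.129, 1.571, 1.956]
ft_force: [0.1, 0.1, 0.0]
opening: 0.143
```

```bash
python3 - <<'E'
from h import *
plan([497.1,-229.4,146],1.828)
E
```

```text
pos [ 496.4 -229.8  150.5] F [0.1 0.1 0. ] open 0.143 t 17.5 jaw 1.827 j6 -2.38
shift tool [ 4.5 -0.8  0.2]
turn deg -0.04
tool x,y,z in world
 [[-0.     0.    -1.   ]
 [-0.967 -0.254  0.   ]
 [-0.254  0.967  0.   ]]
```

{"op": "apply_moves", "data": {
  "increments": [
    [1,2,-0.6,0.2,0],
    [1,2,0,0,0],
    [1,1.5,0,0,0],
    [1,0,0,0,0]
  ]
}}

```text
t: 17.9
eef_pos: [496.6, -229.4, 144.9]
tcp_rot: [0.15, 1.571, 1.977]
ft_force: [0.2, 0.5, -0.2]
opening: 0.144
```

{"op": "apply_moves", "data": {
  "increments": [
    [1,1,0,0,0],
    [1,0,0,0,0]
  ]
}}

```text
t: 18.1
eef_pos: [496.8, -229.5, 144.0]
tcp_rot: [-1.746, 1.571, 0.081]
ft_force: [0.7, 0.9, -0.4]
opening: 0.142
```

{"op": "apply_moves", "data": {
  "increments": [
    [1,1,0,0,0],
    [1,0,0,0,0]
  ]
}}

```text
t: 18.3
eef_pos: [496.8, -229.5, 143.0]
tcp_rot: [-1.902, 1.57, -0.075]
ft_force: [1.3, 0.2, -0.1]
opening: 0.15
```

{"op": "apply_moves", "data": {
  "increments": [
    [1,1,0,0,0],
    [1,1,0,0,0],
    [1,0,0,0,0]
  ]
}}

```text
t: 18.6
eef_pos: [496.8, -229.5, 140.9]
tcp_rot: [-1.848, 1.57, -0.021]
ft_force: [2.7, 0.3, -0.8]
opening: 0.148
```

{"op": "apply_moves", "data": {
  "increments": [
    [1,1,0,0,0],
    [1,1,0,0,0],
    [1,1,0,0,0],
    [1,0,0,0,0]
  ]
}}

```text
t: 19.0
eef_pos: [496.8, -229.5, 137.9]
tcp_rot: [-1.692, 1.571, 0.135]
ft_force: [2.9, 0.5, -0.3]
opening: 0.142
```

{"op": "apply_moves", "data": {
  "increments": [
    [1,1,-0.5,0,0],
    [1,2,0,0,0],
    [1,2,0,0,0],
    [1,2,0,0,0],
    [1,1.5,0,0,0],
    [1,0,0,0,0]
  ]
}}

```text
t: 19.6
eef_pos: [497.0, -229.3, 129.2]
tcp_rot: [0.679, 1.57, 2.506]
ft_force: [0.4, 0.8, -1.3]
opening: 0.142
```

{"op": "apply_moves", "data": {
  "increments": [
    [1,1,0,0,0],
    [1,1,0,0,0],
    [1,0,0,0,0]
  ]
}}

```text
t: 19.9
eef_pos: [497.1, -229.3, 127.4]
tcp_rot: [0.574, 1.57, 2.401]
ft_force: [0.4, -0.3, -0.4]
opening: 0.142
```

{"op": "apply_moves", "data": {
  "increments": [
    [1,1,0,0,0],
    [1,1,0,0,0],
    [1,0,0,0,0]
  ]
}}

```text
t: 20.2
eef_pos: [497.2, -229.3, 125.6]
tcp_rot: [-1.46, 1.571, 0.367]
ft_force: [-0.5, 0.2, 3.6]
opening: 0.146
```

{"op": "apply_moves", "data": {
  "increments": [
    [1,1,0,0,0],
    [1,1,0,0,0],
    [1,1,0,0,0],
    [1,0,0,0,0]
  ]
}}

```text
t: 20.6
eef_pos: [497.2, -229.4, 122.6]
tcp_rot: [-1.815, 1.571, 0.012]
ft_force: [-1.7, 0.6, 5.7]
opening: 0.145
```

{"op": "apply_moves", "data": {
  "increments": [
    [1,1,0,0,0],
    [1,0,0,0,0]
  ]
}}

```text
t: 20.8
eef_pos: [497.2, -229.4, 122.0]
tcp_rot: [-2.214, 1.57, -0.387]
ft_force: [-2.7, 0.8, 10.6]
opening: 0.145
```

{"op": "apply_moves", "data": {
  "increments": [
    [1,1,0,0,0],
    [1,0,0,0,0]
  ]
}}

```text
t: 21.0
eef_pos: [497.3, -229.4, 121.9]
tcp_rot: [-2.337, 1.57, -0.509]
ft_force: [-4.9, 3.2, 21.4]
opening: 0.143
```

{"op": "apply_moves", "data": {
  "increments": [
    [1,0,0,0,0],
    [1,0,0,0,0],
    [1,0,0,0,0],
    [1,0,0,0,0],
    [1,0,0,0,0]
  ]
}}

```text
t: 21.5
eef_pos: [497.3, -229.4, 121.9]
tcp_rot: [-2.331, 1.57, -0.503]
ft_force: [-5.3, 2.8, 20.2]
opening: 0.146
```

```bash
python3 - <<'E'
from h import *
a=pickle.load(open('scene.pkl','rb'))['pixels'].astype(int); b=cam('scene','s12')['pixels'].astype(int); 
t0=pickle.load(open('top.pkl','rb'))['pixels'].astype(int); t=cam('top','t12')['pixels'].astype(int)
for n,(x0,x1,y0,y1) in dict(spoon=(340,357,233,290),lemon=(312,345,153,182),garlic=(362,390,155,182),oil=(265,310,125,185),salt=(438,462,152,180),tumbler=(222,264,278,318),peeler=(168,190,268,338)).items(): print(n,np.abs(t-t0).max(2)[y0:y1,x0:x1].mean().round(1))
c=dict(pickle.load(open('top.pkl','rb'))); print('lid px top',proj(c,[462.6,-98.3,100])); V=t.max(2)
plan([497.2,-229.4,122],1.828)
E
```

```text
spoon 12.4
lemon 11.3
garlic 11.3
oil 10.1
salt 8.6
tumbler 10.4
peeler 10.9
lid px top [420.13361183 261.90978322]
pos [ 497.3 -229.4  121.9] F [-5.3  2.8 21.6] open 0.14 t 21.6 jaw 1.827 j6 -2.38
shift tool [-0.1  0.1  0. ]
turn deg -0.04
tool x,y,z in world
 [[ 0.001 -0.001 -1.   ]
 [-0.967 -0.254 -0.001]
 [-0.254  0.967 -0.001]]
```

Bystander regions change only at noise level, all alike at about 10 grey levels. The knob is held at the stop with about 21 N. Handing in.

```bash
python3 -c "
from cell import env,status
env.job_done(); s=status.state(); print(s['t'],s['eef_pos'],s['ft_force'])"
```

```text
the job is handed in; nothing more can be done
the job is handed in; nothing more can be done
```

The lid is on the bowl and clipped, the knob is fully home on the spindle, and I handed the job in at about 21.6 s with the arm still holding the knob pressed down.

- **Lid:** I pressed it on straight and it came to a hard stop at the seated height, at up to 28 N. After release, a camera measurement gave 112 mm across, centred on the bowl at rim height. This means it sits level and fully down, not resting on the clips.
- **Knob:** I turned it to the chopper's angle of about 0.257 rad. It slid over the spindle with no upward force and reached home at a TCP height of about 127 mm. I then pressed it to a hard stop 5 mm lower, at 122 mm. The predicted height was 122.1 mm, and the push reads 20–22 N with the grip holding.
- **Order:** the spindle was not touched while the lid was off.
- **Other things:** image differences around the spoon, lemon, garlic, oil, salt, tumbler and peeler were all similar and low (about 10 grey levels), so I take it nothing moved.

**What disagreed or was not checked:**
- The lid's first downward push of 5–9 N came about 4 mm lower than I expected.
- The wrist camera showed the held knob about 0.5 mm off. I corrected for that when lining it up with the spindle.
- The picture limit ran out before the knob was fitted, so that part rests on heights, forces and image numbers only. I did not re-check the lid after pressing the knob.

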